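# Seat a sample disc in its measuring nest and swing the keeper over it

## Robot

A 6-joint arm with a two-finger parallel gripper is mounted at the origin on a cart in front of the work surface, level with it; the furniture and walls round the work are solid. World frame = base frame: x ahead of the robot, y to its left, z up, the work surface at z = 0. Lengths are in m, angles in rad, forces in N, time in s.
With the tool pointing down it reaches from about 0.375 to 0.75 m from the base axis. Payload 9 kg.
Tool frame: the origin (TCP) lies at the very end of the fingers, on their centre line; the grasp point (between the pads) lies 19 mm behind it; x points along the fingers, y is the direction in which the jaws open and shut, and the axes are right-handed (so a half turn about x gives the same grasp; the last joint's range is limited). The gripper opens to 85 mm and grips with 20 to 120 N. Pads are 22 mm wide; open, the fingers measure 114 mm over their backs; the gripper's body (76 mm by 85 mm) begins 54 mm behind the grasp point. The pads swing forward as they close: fully open they stand 13 mm farther back than shut.
Start: joints at [1.016, 0.104, 0.097, 1.564, 0, 1.353], TCP at [0.198, 0.566, 0.231] pointing down, gripper open.
Joint ranges: [-2.99, 2.99], [-0.84, 1.86], [-1.1, 1.16], [-1.84, 2.11], [-1.51, 1.56], [-3.14, 3.14]. Speed limits (rad/s): [2.22, 2.22, 2.57, 3.14, 3.14, 3.14].

## Interface

Orientations are given as a 3x3 rotation matrix whose columns are the frame's x, y, z axes.
In Python, from cell import env gives the robot as it stands.
- The arm moves only by the tool servo_tool, never from a script. Its argument "moves" is a list of rows, each a list of 3 entries, a list of its own where there are three numbers: the finger opening in m, from 0 to 0.0854, then the shift along the tool's x, y, z in m, then the turn, a rotation vector about the tool's x, y, z in degrees. In form: [[gripper, [tx, ty, tz], [rx, ry, rz]], ...]. A call has 1 to 10 rows; each row shifts and turns the commanded pose from where the row before left it, along the tool's axes as they then stand; what a row does not reach is not made up. A row lasts 1/8 s, in which the tool goes at most 62.5 mm and 10.7 degrees, less where a joint would pass 70% of its speed; a pose out of reach is approached as far as the arm can. A call with a gripper value outside its range is refused whole. The fingers move at their own pace and stop on an object; "grip_force" is the grip in N (left out, the last holds). Time passes only in rows, so rows that do not move let the fingers close. It gives the time, the measured TCP pose, the force and the opening at its end, in the units of the state.
- env.get_state(): the state, without advancing time (a new reading comes with each control period).
- env.get_image(name): name is "scene" or "top" or "wrist"; returns a dict with "img" (384x512x3 uint8, red, green, blue), "range_z" (384x512 float32, m along the optical axis (not along the pixel's ray), 0 where there is no reading), "intrinsics" (3x3 intrinsics, pixels), "R" (3x3) and "t" (3): a world point X has camera coordinates R X + t; the wrist camera has in their place "T_tool_cam" (4x4, takes a point from camera to tool coordinates, whose origin is the TCP and whose axes are the tool frame's). Camera axes: x right, y down, z forward; pixel columns grow to the right and rows downward; lengths in m; the calibration is good to about 2 mm. A picture is of the moment at which its call begins: read the wrist's pose just before it.
- env.job_done(): hands the job in, once; it reports no verdict.
Trained networks look in a picture, given as the dict that the camera call returned (one of the last four; its "shot" number tells which), for a name from the list of things; names that differ only in an ending like _2 or _b are one class to them, and where a whole thing is asked for, a point or a joint stands for the part that bears it (a point fixed in the world has none). Each returns a list of dicts, best first, with "confidence" (0 to 1); they miss things now and then, are a little off and sometimes report something else, mostly with a low value. They report only what shows in the picture. A call takes as long as a camera call. They do not tell look-alikes from the thing itself.
- env.boxes_of(thing, picture): "xy" ([column, row] in pixels, amid what is visible of it).
- env.silhouettes(thing, picture): "pixels" (384x512 bool, what is visible of it) and "xy" ([column, row] in pixels, amid what is visible of it).
The state is a dict: "t": time; "qpos": joint angles; "qvel": joint speeds; "joint_efforts": joint torques, N m; "tcp_pos": TCP position; "tool_rot": TCP orientation; "force": force on the tool from outside, world axes, zero at the start; "ft_torque": the same for the moment, N m; "opening": finger opening in m.
Only numpy, scipy, OpenCV 4.12 (cv2) and the standard library are available. Lean on these libraries where they do the work, as an engineer would, in place of code of your own. Each camera call takes 0.05 s, during which the arm holds its last target.

## Task

With the fingertips alone, push the loose steel sample disc that lies on the grey nest plate along the plate until it drops over the rim of the round recess and lies flat and fully home in it. Then push the keeper bar round by its upright post until the bar points across the middle of the seated disc. Only push: never lift or carry the disc, and leave the turned parts standing beside the plate where they are.

Things in the scene. Friction and masses are not known exactly. Their poses are not given: they have to be found in the camera images.
- nest: Grey metal nest plate, fixed to the bench, 110 mm (its x) by 190 mm (its y), 16 mm thick; origin at the centre of its underside, z up. Its top is bare and flat 16 mm above the bench, except for one round recess 49 mm across and 7 mm deep with its centre at y = -25 mm, and the keeper pivot at y = -79 mm (both at x = 0). The disc lies on the bare +y half.
- recess_floor (a point): Centre of the floor of the round recess in the nest plate, 7 mm below the plate's top; the recess is 49 mm across and its floor is dark. Axes as the nest's.
- disc_center (a point): Centre, half-way up, of the loose sample disc: plain turned steel, 45 mm across, 11 mm thick, about 110 g. Lying on the plate its centre is 5.5 mm above the plate's top; fully home it is 5.5 mm above the recess floor, and the disc stands 4 mm proud of the plate.
- keeper (a joint): Swing angle of the keeper bar about a vertical pivot, rad, growing counter-clockwise seen from above. 0: the bar points along the nest's +x (parked); 1.57: it points along the nest's +y, over the middle of the recess; stop at 1.60. It stays where it is left; light friction (about 1.2 N at the post).
- keeper_pivot (a point): On the pivot axis of the keeper, at the underside of the bar, 7 mm above the plate's top and 54 mm from the recess centre along the nest's -y.
- keeper_post (a point): Half-way up the keeper's upright round steel post, 10 mm in diameter, 42 mm from the pivot axis. The dark steel bar is 14 mm wide and 60 mm long from the pivot, 5 mm thick, its underside 7 mm and its top 12 mm above the plate's top; the post rises from 12 to 42 mm above the plate's top. The bar clears a seated disc by 3 mm and is blocked by one that is not home.
- brass_bush: Bystander: brass flanged bush, 38 mm across the foot, 30 mm high, loose on the bench beyond the plate; origin at the centre of its underside.
- stepped_pin: Bystander: steel stepped pin, 24 mm across, 34 mm high, loose on the bench beyond the plate; origin at the centre of its underside.
- bearing_ring: Bystander: steel ring 60 mm across with a wide bore, 14 mm high, loose on the bench to the right of the plate; origin at the centre of its underside.
Not all that is in view belongs to the job. What is shaped like the part that bears disc_center but black is not meant.

How it is judged:
By the outcome, as a careful person would: the job done as asked, in the order asked, and still so for the second after the job is handed in, with the robot touching nothing.
It also fails if it takes over 56 s, if anything falls off the work surface, if the arm or the gripper's body presses on something with over 40 N, if the wrist force passes 120 N, or if a joint passes its speed limit or range.

## Working session

There is one attempt and no reset: what is moved stays moved. The work goes in short steps, Python scripts to look and compute and a tool call to move; the robot and the scene stay as the last step left them, time stands still between calls to the robot, and variables do not carry over. Pictures are saved under pics/ and viewed, and the job is handed in when it is done.

Besides the shell and the picture viewer there is one more tool, called as name(argument=value, ...) on one line, values as JSON. servo_tool: Moves the arm, as the interface text tells. Its arguments: {"type":"object","properties":{"moves":{"type":"array"},"grip_force":{"type":"number"}},"required":["moves"]}

```bash
ls; mkdir -p pics; cat > h.py <<'E'
import numpy as np,cv2
from cell import env
def save(p,n):
    cv2.imwrite('pics/'+n,cv2.cvtColor(p['img'],cv2.COLOR_RGB2BGR))
def ext(p,s=None):
    # returns R,t world->cam
    if 'R' in p: return np.array(p['R']),np.array(p['t'])
    T=np.eye(4);T[:3,:3]=s['tool_rot'];T[:3,3]=s['tcp_pos']
    M=np.linalg.inv(T@np.array(p['T_tool_cam']));return M[:3,:3],M[:3,3]
def onplane(p,uv,z,s=None):
    R,t=ext(p,s);K=np.array(p['intrinsics'])
    d=R.T@np.linalg.inv(K)@np.array([uv[0],uv[1],1.]);c=-R.T@t
    return c+d*(z-c[2])/d[2]
def cloud(p,s=None):
    R,t=ext(p,s);K=np.array(p['intrinsics']);Z=p['range_z']
    v,u=np.mgrid[:Z.shape[0],:Z.shape[1]]
    X=np.stack([(u-K[0,2])/K[0,0]*Z,(v-K[1,2])/K[1,1]*Z,Z],-1)
    W=(X-t)@R; W[Z==0]=np.nan
    return W
E
python3 - <<'E'
from h import *
for n in ['scene','top']:
    p=env.get_image(n);save(p,n+'0.png')
    W=cloud(p)
    for th in ['nest','disc_center','keeper','keeper_post','brass_bush','stepped_pin','bearing_ring','recess_floor','keeper_pivot']:
        try:
            for b in env.silhouettes(th,p)[:3]:
                m=b['pixels']; print(n,th,round(b['confidence'],2),np.round(b['xy']),m.sum(),np.round(np.nanmedian(W[m],0),3),np.round(np.nanmax(W[m][:,2]),3))
        except Exception as e: print(n,th,e)
s=env.get_state();print(s['t'],s['tcp_pos'],s['tool_rot'],s['force'])
E
```

```text
pics
scene nest 0.89 [233. 210.] 2663 [0.483 0.174 0.015] 0.058
scene disc_center 0.7 [206. 171.] 198 [0.482 0.357 0.01 ] 0.014
scene disc_center 0.65 [229. 188.] 195 [0.509 0.243 0.026] 0.029
scene keeper 0.81 [259. 218.] 256 [0.515 0.118 0.028] 0.059
scene keeper 0.28 [225. 186.] 239 [0.509 0.243 0.026] 0.029
scene brass_bush 0.52 [273. 184.] 194 [0.607 0.241 0.013] 0.032
scene brass_bush 0.18 [230. 188.] 203 [0.508 0.243 0.026] 0.029
scene stepped_pin 0.7 [291. 206.] 125 [0.608 0.137 0.013] 0.035
scene stepped_pin 0.65 [231. 188.] 189 [0.509 0.243 0.026] 0.029
scene bearing_ring 0.68 [322. 264.] 684 [ 0.572 -0.038  0.013] 0.017
scene recess_floor 0.84 [235. 212.] 2722 [0.482 0.173 0.015] 0.059
scene keeper_pivot 0.58 [256. 216.] 268 [0.518 0.118 0.028] 0.059
top nest 0.79 [232. 219.] 3045 [0.487 0.195 0.015] 0.059
top disc_center 0.69 [166. 220.] 236 [0.484 0.365 0.01 ] 0.014
top disc_center 0.58 [212. 212.] 264 [0.512 0.251 0.026] 0.033
top disc_center 0.54 [262. 214.] 127 [0.502 0.125 0.027] 0.059
top keeper 0.49 [264. 214.] 155 [0.507 0.122 0.027] 0.059
top keeper_post 0.6 [263. 217.] 151 [0.505 0.123 0.027] 0.059
top brass_bush 0.75 [229. 222.] 3023 [0.487 0.195 0.015] 0.059
top brass_bush 0.67 [215. 171.] 159 [0.609 0.25  0.007] 0.032
top stepped_pin 0.58 [256. 173.] 68 [0.607 0.145 0.011] 0.038
top stepped_pin 0.24 [262. 215.] 155 [0.505 0.123 0.027] 0.059
top bearing_ring 0.62 [325. 186.] 442 [ 0.577 -0.03   0.012] 0.016
top recess_floor 0.91 [234. 222.] 3104 [0.487 0.195 0.015] 0.059
top keeper_pivot 0.57 [264. 213.] 161 [0.51  0.122 0.027] 0.059
1.0 [0.19828654 0.56633474 0.2313382 ] [[ 8.75596488e-05  3.30452358e-01  9.43822670e-01]
 [ 1.05105727e-04  9.43822665e-01 -3.30452366e-01]
 [-9.99999991e-01  1.28135461e-04  4.79083459e-05]] [ 0.06163998 -0.41264723  1.0354665 ]
```

```bash
python3 - <<'E'
import cv2
for n,(a,b,c,d) in {'scene0':(140,300,170,370),'top0':(140,280,140,360)}.items():
    im=cv2.imread(f'pics/{n}.png'); cv2.imwrite(f'pics/{n}c.png',cv2.resize(im[a:b,c:d],None,fx=3.6,fy=3.6,interpolation=cv2.INTER_CUBIC))
E
```

```text
(no output)
```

View pics/scene0.png

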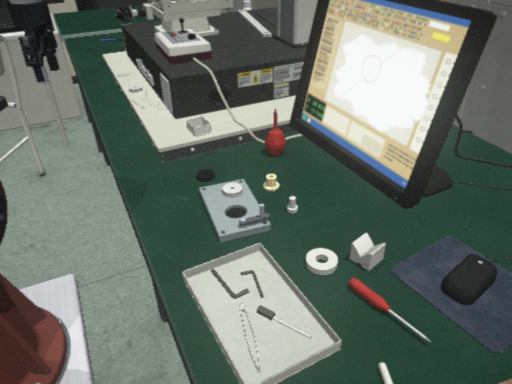

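View pics/scene0c.png

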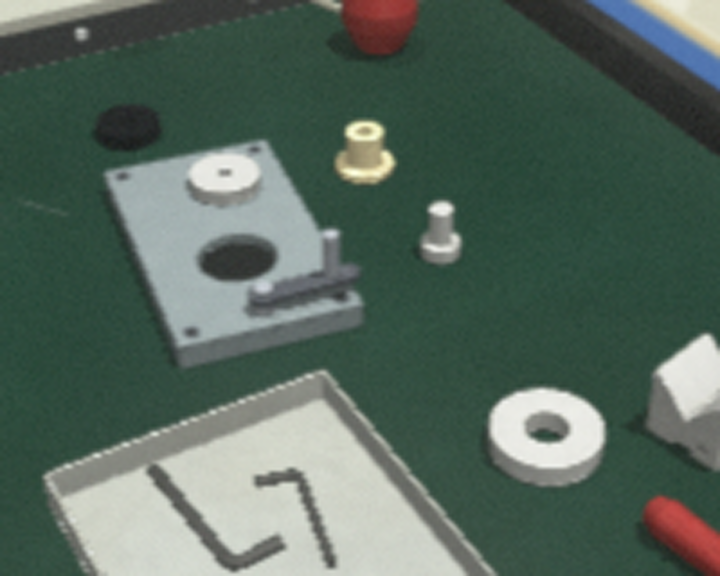

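View pics/top0c.png

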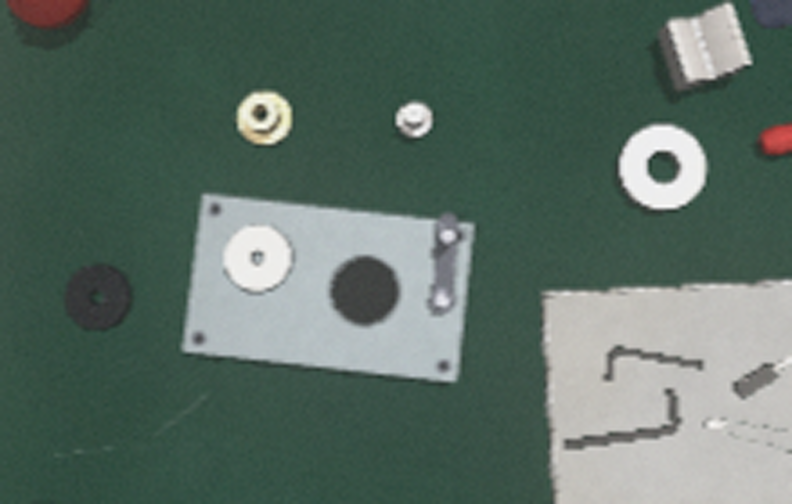

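Candidates for the disc are the bright disc on the plate at scene (232,188) and top (212,212), the black look-alike at scene (205,175), and the bearing ring at scene (322,261). The description fits the bright one on the plate. I'll move in for a close wrist view.

servo_tool(moves=[[0.085,[0,-0.026,0.04],[0,0,0]],[0.085,[0,-0.026,0.04],[0,0,0]],[0.085,[0,-0.026,0.04],[0,0,0]],[0.085,[0,-0.026,0.04],[0,0,0]],[0.085,[0,-0.026,0.04],[0,0,0]],[0.085,[0,-0.026,0.04],[0,0,0]],[0.085,[0,-0.026,0.04],[0,0,0]],[0.085,[0,-0.026,0.04],[0,0,0]],[0.02,[0,-0.026,0.04],[0,0,0]],[0.02,[0,-0.026,0.04],[0,0,0]]])

```text
t: 2.25
tcp_pos: [0.4908, 0.1874, 0.2315]
tool_rot: [[0.001, 0.331, 0.944], [0.0, 0.944, -0.331], [-1.0, 0.0, 0.0]]
force: [0.7, 0.2, 0.1]
opening: 0.0508
```

servo_tool(moves=[[0.02,[0,0,0],[0,0,0]],[0.02,[0,0,0],[0,0,0]]])

```text
t: 2.5
tcp_pos: [0.4897, 0.1889, 0.2313]
tool_rot: [[-0.0, 0.331, 0.944], [0.0, 0.944, -0.331], [-1.0, 0.0, -0.0]]
force: [0.3, 0.1, 0.3]
opening: 0.0202
```

```bash
python3 - <<'E'
from h import *
s=env.get_state();p=env.get_image('wrist');save(p,'w1.png')
print(s['t'],s['tcp_pos'],s['opening'],s['qpos']);print(np.round(p['T_tool_cam'],3))
W=cloud(p,s)
for th in ['nest','disc_center','keeper_post','keeper']:
    for b in env.silhouettes(th,p)[:3]:
        m=b['pixels']; print(th,round(b['confidence'],2),np.round(b['xy']),m.sum(),np.round(np.nanmedian(W[m],0),4),np.round(np.nanmax(W[m][:,2]),3))
E
```

```text
2.5 [0.48967936 0.18885051 0.23129928] 0.02024687094389334 [ 1.18379470e-01 -1.25093750e-01 -1.30481571e-01  1.56568301e+00
  3.16915681e-04  4.55641258e-01]
[[-0.002 -0.308  0.951 -0.143]
 [ 1.    -0.     0.001  0.001]
 [-0.     0.951  0.308 -0.08 ]
 [ 0.     0.     0.     1.   ]]
nest 0.78 [259. 156.] 16951 [0.4824 0.1981 0.0162] 0.059
disc_center 0.93 [314. 160.] 1421 [0.5089 0.2514 0.0273] 0.03
disc_center 0.72 [414.  99.] 1712 [0.4823 0.3645 0.0114] 0.014
keeper_post 0.55 [199. 201.] 828 [0.507  0.1243 0.0285] 0.059
```

View pics/w1.png

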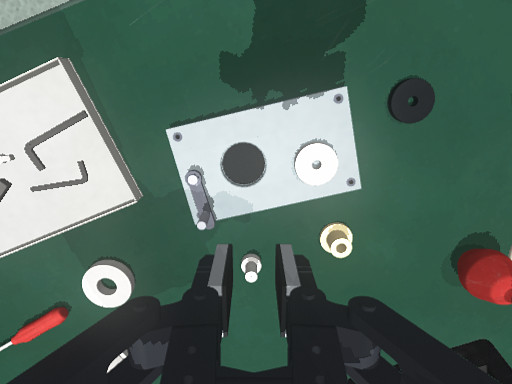

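The wrist picture shows the steel disc at (317,163), the dark recess at (243,163), the keeper pivot at (193,180) with its post top near (202,225), and the black look-alike at (411,101). Next I'll measure them precisely.

```bash
cat >> h.py <<'E'
def measure(p,s,dz=(0.0225,0.0335)):
    W=cloud(p,s);g=p['img'].astype(float).mean(2);o={}
    z=W[...,2]
    reg=(abs(W[...,0]-.49)<.09)&(abs(W[...,1]-.195)<.13)
    pl=reg&(abs(z-.016)<.004)&(g>110)
    pl=cv2.morphologyEx(pl.astype(np.uint8),cv2.MORPH_OPEN,np.ones((3,3)))
    n,l,st,_=cv2.connectedComponentsWithStats(pl);k=1+np.argmax(st[1:,4]);pl=l==k
    o['plate_z']=np.median(z[pl])
    hull=cv2.convexHull(np.argwhere(pl)[:,::-1].astype(np.int32))
    hw=np.array([onplane(p,h[0],.016,s)[:2] for h in hull],np.float32)
    o['rect']=cv2.minAreaRect(hw*1000)
    c=np.mean([onplane(p,h[0],.016,s)[:2] for h in hull],0)
    # recess: dark in hull
    hm=np.zeros(g.shape,np.uint8);cv2.fillConvexPoly(hm,hull,1)
    hm=cv2.erode(hm,np.ones((7,7)))
    dk=((g<75)&(hm>0)&(z<.0225)).astype(np.uint8)
    n,l,st,_=cv2.connectedComponentsWithStats(dk)
    if n>1:
        k=1+np.argmax(st[1:,4])
        cs=max(cv2.findContours((l==k).astype(np.uint8),cv2.RETR_EXTERNAL,cv2.CHAIN_APPROX_NONE)[0],key=len)
        h=cv2.convexHull(cs)
        w=np.array([onplane(p,q[0],.016,s)[:2]*1000 for q in h],np.float32)
        o['recess']=cv2.minEnclosingCircle(w);o['recess_px']=cv2.minEnclosingCircle(h)
        o['floor_z']=np.nanmedian(z[l==k])
    top=((g>190)&(z>dz[0])&(z<dz[1])&reg).astype(np.uint8)
    n,l,st,_=cv2.connectedComponentsWithStats(top)
    if n>1:
        k=1+np.argmax(st[1:,4]);m=l==k;zt=np.median(z[m])
        w=np.array([onplane(p,q[::-1],zt,s)[:2]*1000 for q in np.argwhere(m)],np.float32)
        o['disc_z']=zt;o['disc']=cv2.minEnclosingCircle(w);o['disc_n']=m.sum()
    po=reg&(z>.045)&(z<.07)
    if po.sum(): o['post']=np.nanmedian(W[po],0),po.sum()
    return o
E
python3 - <<'E'
from h import *
s=env.get_state()
for n in ['wrist','top','scene']:
    p=env.get_image(n)
    print(n)
    for k,v in measure(p,s).items(): print('  ',k,v)
E
```

```text
wrist
   plate_z 0.016291692578946904
   rect ((490.56787109375, 203.3740234375), (190.1237030029297, 110.2722396850586), 83.75343322753906)
   recess ((455.3282775878906, 292.9198303222656), 1.5686931610107422)
   recess_px ((337.5, 98.5), 1.581238865852356)
   floor_z 0.017362207257352845
   disc_z 0.02733629251944363
   disc ((510.4065246582031, 251.63046264648438), 22.409631729125977)
   disc_n 1327
   post (array([0.52231427, 0.12304848, 0.05742049]), np.int64(113))
topTraceback (most recent call last):
  File "<stdin>", line 6, in <module>
  File "h.py", line 26, in measure
    n,l,st,_=cv2.connectedComponentsWithStats(pl);k=1+np.argmax(st[1:,4]);pl=l==k
                                                      ~~~~~~~~~^^^^^^^^^^
    return _wrapfunc(a, 'argmax', axis=axis, out=out, **kwds)
    return bound(*args, **kwds)
ValueError: attempt to get argmax of an empty sequence
```

```bash
python3 - <<'E'
import re
t=open('h.py').read()
t=t.replace("(g>110)","(g>gp)").replace("(g<75)","(g<gd)").replace("(g>190)","(g>gt)").replace("dz=(0.0225,0.0335)):","dz=(0.0225,0.0335),gp=110,gd=75,gt=190):")
open('h.py','w').write(t)
E
python3 - <<'E'
from h import *
s=env.get_state()
for n in ['wrist','top','scene']:
    p=env.get_image(n);R,t=ext(p,s);K=p['intrinsics']
    def px(X): c=R@np.array(X)+t;c=K@c;return (c[:2]/c[2]).round().astype(int)
    g=p['img'].mean(2)
    for q in [(.488,.1785,.009),(.488,.2,.016),(.51,.2516,.027)]:
        u=px(q);print(n,u,g[u[1]-2:u[1]+3:2,u[0]-2:u[0]+3:2].round().tolist())
E
```

```text
wrist [243 163] [[78.0, 79.0, 78.0], [78.0, 79.0, 79.0], [79.0, 77.0, 79.0]]
wrist [261 158] [[81.0, 79.0, 148.0], [81.0, 82.0, 96.0], [80.0, 81.0, 74.0]]
wrist [315 164] [[234.0, 230.0, 220.0], [154.0, 184.0, 143.0], [156.0, 161.0, 130.0]]
top [240 221] [[113.0, 113.0, 111.0], [109.0, 109.0, 109.0], [112.0, 112.0, 110.0]]
top [232 221] [[108.0, 108.0, 109.0], [106.0, 110.0, 108.0], [102.0, 112.0, 113.0]]
top [211 212] [[113.0, 109.0, 108.0], [109.0, 108.0, 108.0], [106.0, 106.0, 107.0]]
scene [235 213] [[53.0, 51.0, 53.0], [53.0, 55.0, 51.0], [52.0, 52.0, 55.0]]
scene [232 205] [[173.0, 175.0, 172.0], [164.0, 136.0, 117.0], [100.0, 94.0, 74.0]]
scene [232 187] [[227.0, 227.0, 227.0], [202.0, 149.0, 198.0], [225.0, 220.0, 225.0]]
```

```bash
python3 - <<'E'
from h import *
s=env.get_state()
for n in ['wrist','scene']:
    p=env.get_image(n)
    print(n)
    for k,v in measure(p,s,gd=105,gp=125).items(): print('  ',k,v)
p=env.get_image('wrist');R,t=ext(p,s);W=cloud(p,s)
# fingertips in wrist cloud (tool coords)
s2=np.array(s['tool_rot']);T=(W-np.array(s['tcp_pos']))@s2
m=(abs(T[...,1])<.04)&(T[...,0]>-.05)&(T[...,0]<.03)&(abs(T[...,2])<.03)
print('tip max x',np.nanpercentile(T[m][:,0],[90,99,100]),'y',np.nanpercentile(T[m][:,1],[1,50,99]),'z',np.nanpercentile(T[m][:,2],[1,50,99]))
E
```

```text
wrist
   plate_z 0.01628877679230791
   rect ((490.5540771484375, 203.36155700683594), (190.1246795654297, 110.24110412597656), 83.76165008544922)
   recess ((487.96087646484375, 178.75341796875), 23.721960067749023)
   recess_px ((243.16976928710938, 163.84461975097656), 21.860877990722656)
   floor_z 0.009539476488688336
   disc_z 0.027331263374024802
   disc ((510.4759521484375, 251.76075744628906), 22.31827163696289)
   disc_n 1334
   post (array([0.52206128, 0.12313013, 0.05744716]), np.int64(109))
scene
   plate_z 0.015525878487516203
   rect ((490.3197021484375, 200.40591430664062), (189.822021484375, 109.61549377441406), 83.59998321533203)
   recess ((486.78009033203125, 175.22462463378906), 23.545909881591797)
   recess_px ((235.5, 211.5), 10.606701850891113)
   floor_z 0.009017514165075648
   disc_z 0.026458533249028478
   disc ((510.8970947265625, 249.4658966064453), 22.45340347290039)
   disc_n 153
   post (array([0.52323617, 0.1166282 , 0.05276456]), np.int64(33))
tip max x [-0.01284779 -0.00417115  0.00062217] y [-0.03548326 -0.00910733  0.03556649] z [-0.01462193 -0.01080547  0.00930991]
```

servo_tool(moves=[[0.02,[0,0,0],[9.75,0,0]],[0.02,[0,0,0],[9.75,0,0]],[0.02,[0,0,0],[9.75,0,0]],[0.02,[0,0,0],[9.75,0,0]],[0.02,[0,0,0],[9.75,0,0]],[0.02,[0,0,0],[9.75,0,0]],[0.02,[0,0,0],[9.75,0,0]],[0.02,[0,0,0],[9.75,0,0]],[0.02,[0,0,0],[9.75,0,0]],[0.02,[0,0,0],[0,0,0]]])

```text
t: 4.4
tcp_pos: [0.4899, 0.1887, 0.2313]
tool_rot: [[0.0, 0.956, -0.292], [0.0, -0.292, -0.956], [-1.0, 0.0, -0.0]]
force: [-0.2, -0.6, 0.3]
opening: 0.0201
```

```bash
python3 - <<'E'
from h import *
s=env.get_state();R=np.array(s['tool_rot']);print(R.round(4),s['tcp_pos'],s['qpos'])
tgt=np.array([.5241,.2959,.150])
print(R.T@(tgt-s['tcp_pos']))
E
```

```text
[[ 0.000e+00  9.564e-01 -2.922e-01]
 [ 1.000e-04 -2.922e-01 -9.564e-01]
 [-1.000e+00  0.000e+00 -1.000e-04]] [0.4899058  0.18870298 0.23131665] [ 1.18168891e-01 -1.24979403e-01 -1.30344361e-01  1.56538258e+00
  9.89498060e-05  1.98544283e+00]
[ 0.08132906  0.00138401 -0.11250116]
```

servo_tool(moves=[[0.02,[0.0,0.0014,-0.0375],[0,0,0]],[0.02,[0.027,0,-0.0375],[0,0,0]],[0.02,[0.027,0,-0.0375],[0,0,0]],[0.02,[0.026,0,0],[0,0,0]],[0.02,[0,0,0],[0,0,0]],[0.02,[0,0,0],[0,0,0]]])

```text
t: 5.15
tcp_pos: [0.5246, 0.2957, 0.1526]
tool_rot: [[0.001, 0.956, -0.292], [0.0, -0.292, -0.956], [-1.0, 0.001, -0.001]]
force: [0.2, 0.2, 0.6]
opening: 0.0201
```

```bash
python3 - <<'E'
from h import *
s=env.get_state()
p=env.get_image('wrist');save(p,'w2.png')
print(s['tcp_pos'])
for k,v in measure(p,s,gd=105,gp=125).items(): print('  ',k,v)
R=np.array(s['tool_rot']);W=cloud(p,s);T=(W-np.array(s['tcp_pos']))@R
o=measure(p,s,gd=105,gp=125)
for k in['disc','recess']:
  print(k,R.T@(np.array([*o[k][0],16])/1000-s['tcp_pos']))
m=(abs(T[...,1])<.04)&(T[...,0]>-.05)&(T[...,0]<.03)&(abs(T[...,2])<.03)
print('tip',np.nanpercentile(T[m][:,0],[90,99,100]),'z',np.nanpercentile(T[m][:,2],[0,1,50,99,100]))
p=env.get_image('top');save(p,'t2.png')
E
```

```text
[0.5245914  0.29572008 0.15256669]
   plate_z 0.016180114648548637
   rect ((496.5918273925781, 256.69384765625), (83.44283294677734, 110.12931823730469), 83.89613342285156)
   recess ((455.3154602050781, 292.395263671875), 2.0142288208007812)
   recess_px ((180.0, 209.0), 2.2361679077148438)
   floor_z 0.016483736325550485
   disc_z 0.027068472648775484
   disc ((511.0235290527344, 252.24876403808594), 22.4547061920166)
   disc_n 1785
disc [ 0.13653528 -0.00042506  0.04563158]
recess [ 0.13648698 -0.06542368  0.02348869]
tip [-0.01277185 -0.00431447  0.00100279] z [-0.01545779 -0.01467449 -0.01109372  0.00926683  0.01104874]
```

View pics/w2.png

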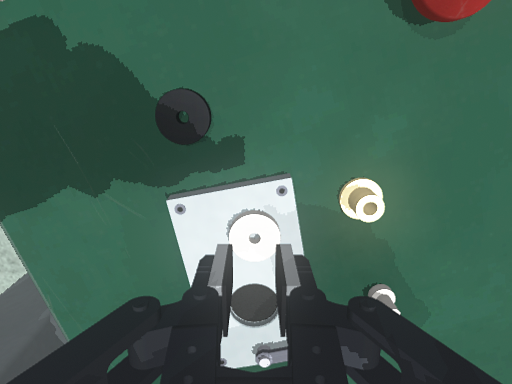

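The disc (254,237) and recess (254,303) are lined up between the fingers. Now I'll go down behind the disc.

servo_tool(moves=[[0.02,[0.03,-0.0005,0],[0,0,0]],[0.02,[0.03,0,0],[0,0,0]],[0.02,[0.03,0,0],[0,0,0]],[0.02,[0.02,0,0],[0,0,0]],[0.02,[0.01,0,0],[0,0,0]],[0.02,[0.008,0,0],[0,0,0]],[0.02,[0.005,0,0],[0,0,0]],[0.02,[0,0,0],[0,0,0]],[0.02,[0,0,0],[0,0,0]]])

```text
t: 6.38
tcp_pos: [0.5241, 0.2962, 0.0189]
tool_rot: [[0.001, 0.956, -0.293], [0.0, -0.293, -0.956], [-1.0, 0.001, -0.001]]
force: [1.0, -0.0, 0.6]
opening: 0.0201
```

servo_tool(moves=[[0.02,[0,0,0.007],[0,0,0]],[0.02,[0,0,0.005],[0,0,0]],[0.02,[0,0,0.005],[0,0,0]],[0.02,[0,0,0.005],[0,0,0]],[0.02,[0,0,0.005],[0,0,0]],[0.02,[0,0,0.005],[0,0,0]],[0.02,[0,0,0.005],[0,0,0]],[0.02,[0,0,0.004],[0,0,0]],[0.02,[0,0,0],[0,0,0]]])

```text
t: 7.5
tcp_pos: [0.5117, 0.2565, 0.0183]
tool_rot: [[-0.0, 0.956, -0.293], [-0.0, -0.293, -0.956], [-1.0, 0.0, 0.0]]
force: [0.1, 0.3, 0.3]
opening: 0.0199
```

```bash
python3 - <<'E'
from h import *
s=env.get_state();R=np.array(s['tool_rot'])
p=env.get_image('wrist');save(p,'w3.png')
q=env.get_image('scene');cv2.imwrite('pics/s3.png',cv2.resize(q['img'][150:260,180:320,::-1],None,fx=5,fy=5,interpolation=cv2.INTER_CUBIC))
W=cloud(p,s)
for pp in (p,q):
  o=measure(pp,s,gd=105,gp=125)
  print({k:o.get(k) for k in('disc','disc_z','disc_n')}, R.T@(np.array([*o['disc'][0],16])/1000-s['tcp_pos']))
print(s['tcp_pos'],R.T@(np.array([.488,.17875,.016])-s['tcp_pos']))
E
```

```text
{'disc': ((501.7777099609375, 228.64947509765625), 22.24605369567871), 'disc_z': np.float64(0.027228251260992074), 'disc_n': np.int64(3493)} [ 0.00232838 -0.00126485  0.02955998]
{'disc': ((500.5161437988281, 225.6697540283203), 21.090164184570312), 'disc_z': np.float64(0.026470296233206847), 'disc_n': np.int64(141)} [ 0.00232862 -0.00159637  0.03277874]
[0.51166217 0.25653675 0.01832613] [0.00233238 0.00020871 0.08130562]
```

View pics/s3.png

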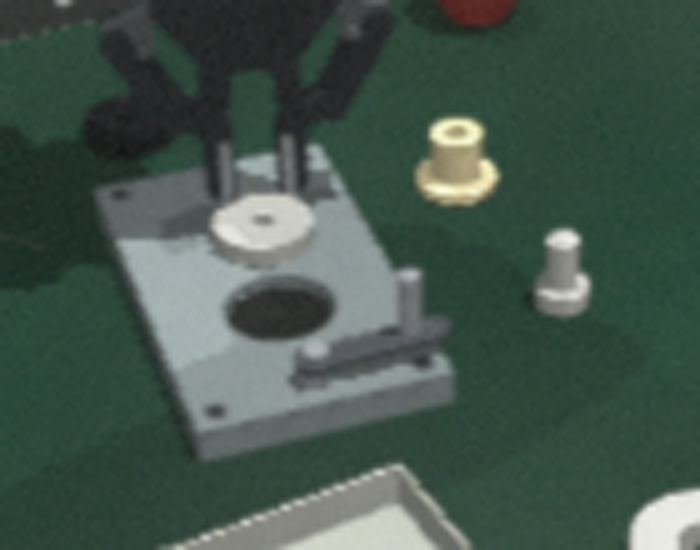

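View pics/w3.png

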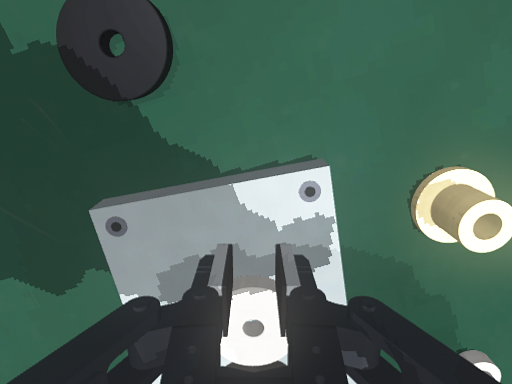

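The disc is cradled between the tips and travelling straight. I'll continue slowly.

servo_tool(moves=[[0.02,[0,0,0.005],[0,0,0]],[0.02,[0,0,0.005],[0,0,0]],[0.02,[0,0,0.005],[0,0,0]],[0.02,[0,0,0.005],[0,0,0]],[0.02,[0,0,0.004],[0,0,0]],[0.02,[0,0,0.004],[0,0,0]],[0.02,[0,0,0.004],[0,0,0]],[0.02,[0,0,0.004],[0,0,0]],[0.02,[0,0,0.004],[0,0,0]],[0.02,[0,0,0],[0,0,0]]])

```text
t: 8.85
tcp_pos: [0.4999, 0.2183, 0.0183]
tool_rot: [[-0.0, 0.956, -0.293], [-0.0, -0.293, -0.956], [-1.0, 0.0, 0.0]]
force: [-0.2, 0.9, 0.4]
opening: 0.0203
```

servo_tool(moves=[[0.02,[0,0,0.003],[0,0,0]],[0.02,[0,0,0.003],[0,0,0]],[0.02,[0,0,0.002],[0,0,0]],[0.02,[0,0,0],[0,0,0]]])

```text
t: 9.35
tcp_pos: [0.4976, 0.2108, 0.0183]
tool_rot: [[0.0, 0.956, -0.293], [0.0, -0.293, -0.956], [-1.0, 0.0, -0.0]]
force: [0.1, 0.0, -0.1]
opening: 0.0201
```

```bash
python3 - <<'E'
from h import *
s=env.get_state();R=np.array(s['tool_rot'])
p=env.get_image('wrist');save(p,'w4.png')
q=env.get_image('scene');cv2.imwrite('pics/s4.png',cv2.resize(q['img'][150:260,180:320,::-1],None,fx=5,fy=5,interpolation=cv2.INTER_CUBIC))
for pp in (p,q):
  o=measure(pp,s,gd=105,gp=125,dz=(.0178,.0335))
  print({k:o.get(k) for k in('disc','disc_z','disc_n')}, R.T@(np.array([*o['disc'][0],16])/1000-s['tcp_pos']))
print(s['tcp_pos'],R.T@(np.array([.488,.17875,.016])-s['tcp_pos']))
E
```

```text
{'disc': ((487.9124755859375, 181.967041015625), 20.257465362548828), 'disc_z': np.float64(0.02382154811262299), 'disc_n': np.int64(2835)} [ 0.0023295  -0.00084038  0.03041754]
{'disc': ((486.9366455078125, 179.78392028808594), 25.650253295898438), 'disc_z': np.float64(0.02315061294748147), 'disc_n': np.int64(202)} [ 0.00232938 -0.00113283  0.03279088]
[0.49763907 0.21079966 0.01833084] [0.00232943 0.00018705 0.03346736]
```

View pics/s4.png

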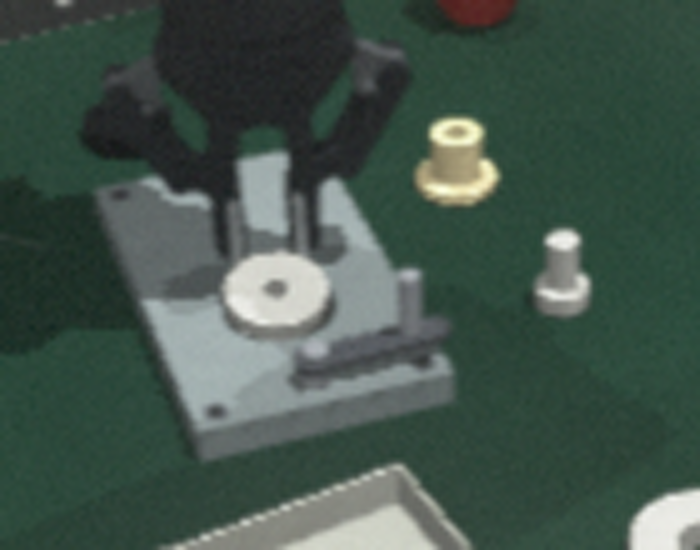

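View pics/w4.png

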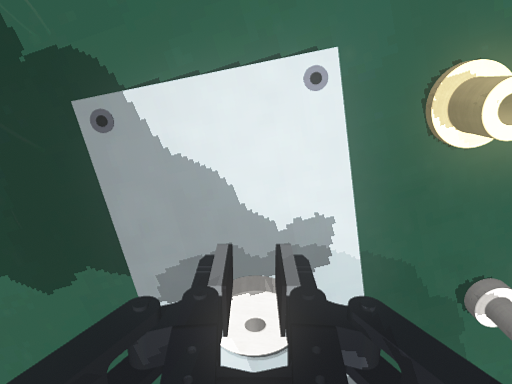

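The disc is tipped into the recess with its trailing edge still on the rim, and about 2–3 mm of travel remains.

servo_tool(moves=[[0.02,[0,0,0.001],[0,0,0]],[0.02,[0,0,0.001],[0,0,0]],[0.02,[0,0,0.001],[0,0,0]],[0.02,[0,0,0],[0,0,0]],[0.02,[0,0,0],[0,0,0]]])

```text
t: 10.07
tcp_pos: [0.4968, 0.2081, 0.0183]
tool_rot: [[0.0, 0.956, -0.293], [0.0, -0.293, -0.956], [-1.0, 0.0, -0.0]]
force: [-0.4, 1.5, -0.3]
opening: 0.0202
```

```bash
cat > chk.py <<'E'
from h import *
import sys
n=sys.argv[1]
s=env.get_state();R=np.array(s['tool_rot'])
p=env.get_image('wrist');save(p,f'w{n}.png')
q=env.get_image('scene');cv2.imwrite(f'pics/s{n}.png',cv2.resize(q['img'][150:260,180:320,::-1],None,fx=5,fy=5,interpolation=cv2.INTER_CUBIC))
for pp in (p,q):
  W=cloud(pp,s);g=pp['img'].mean(2)
  m=(np.hypot(W[...,0]-.4875,W[...,1]-.1785)<.019)&(W[...,2]>.012)&(W[...,2]<.035)&(g>150)
  A=np.c_[W[m][:,0]-.488,W[m][:,1]-.17875,np.ones(m.sum())];z=W[m][:,2]
  c=np.linalg.lstsq(A,z,rcond=None)[0]
  print('tilt',c.round(4),m.sum(),'medz',np.median(z).round(4))
print(s['tcp_pos'],s['force'],R.T@(np.array([.488,.17875,.016])-s['tcp_pos']))
E
python3 chk.py 5
```

```text
tilt [0.0029 0.0002 0.0202] 2696 medz 0.0202
tilt [-0.0007  0.0088  0.0197] 138 medz 0.0196
[0.49676642 0.20807585 0.01831461] [-0.40093654  1.47233427 -0.28049702] [0.00231275 0.00021648 0.03060747]
```

View pics/s5.png

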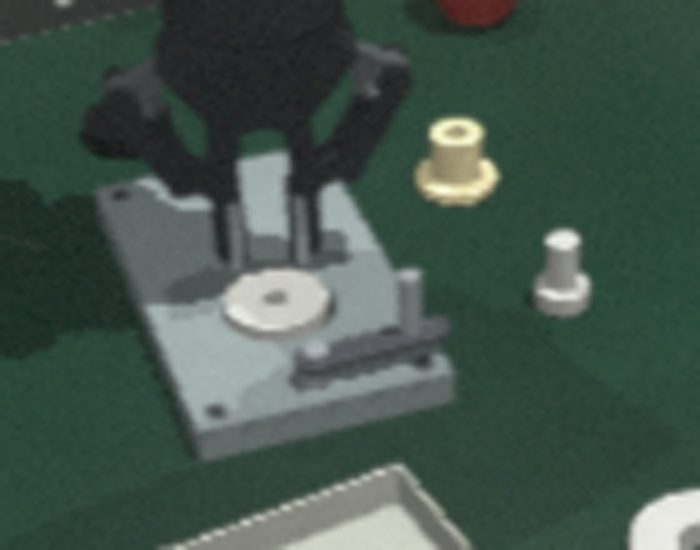

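The disc is flat at z = 20.2 mm (expected 20), so it is seated. I'll back off, close the fingers and prepare for the post.

servo_tool(moves=[[0.02,[0,0,-0.008],[0,0,0]],[0.02,[-0.03,0,0],[0,0,0]],[0.02,[-0.05,0,0],[0,0,0]],[0.0,[-0.04,0,0],[-5.45,0,0]],[0.0,[0,0,0],[-5.45,0,0]],[0.0,[0,0,0],[0,0,0]],[0.0,[0,0,0],[0,0,0]]])

```text
t: 11.05
tcp_pos: [0.4987, 0.2159, 0.1376]
tool_rot: [[-0.001, 0.994, -0.109], [-0.0, -0.109, -0.994], [-1.0, -0.001, 0.0]]
force: [-0.3, 0.3, 0.4]
opening: 0.0002
```

```bash
cat > k.py <<'E'
from h import *
c=np.array([.49055,.20336]);a=np.radians(83.76)
yn=np.array([np.cos(a),np.sin(a)]);xn=np.array([yn[1],-yn[0]])
piv=c-.079*yn
def post(th): return piv+.042*(np.cos(th)*xn+np.sin(th)*yn)
def tang(th): return -np.sin(th)*xn+np.cos(th)*yn
def ang(xy): d=np.array(xy)-piv;return np.arctan2(d@yn,d@xn)
E
python3 - <<'E'
from k import *
s=env.get_state();R=np.array(s['tool_rot'])
p=env.get_image('top');save(p,'t6.png');W=cloud(p)
q=env.get_image('scene');V=cloud(q,s)
for X in (W,V):
  po=(X[...,2]>.045)&(X[...,2]<.07)&(abs(X[...,0]-.515)<.03)&(abs(X[...,1]-.12)<.03)
  if po.sum(): print('post',np.nanmedian(X[po],0),po.sum(),ang(np.nanmedian(X[po],0)[:2]))
  m=(abs(X[...,0]-.522)<.03)&(X[...,1]<.09)&(X[...,1]>.02)
  for y in np.arange(.09,.02,-.01):
    k=m&(abs(X[...,1]-y)<.005); print(round(y,3),np.nanmax(X[k][:,2]).round(4),end=' ')
  print()
p0=post(0)-tang(0)*.028
print(post(0),p0,s['tcp_pos'],R.round(3),R.T@(np.array([*p0,.1])-s['tcp_pos']))
E
```

```text
post [0.52402287 0.12299665 0.05673795] 14 0.06539323468493745
0.09 0.0016 0.08 0.0021 0.07 0.0026 0.06 0.0038 0.05 0.0021 0.04 0.0032 0.03 0.0024 
post [0.52341531 0.11688627 0.05313841] 31 -0.08038696887784264
0.09 0.0013 0.08 0.002 0.07 0.0021 0.06 0.0018 0.05 0.0024 0.04 0.002 0.03 0.0023 
[0.52371439 0.12026293] [0.52067097 0.09242882] [0.49871917 0.21589523 0.13758445] [[-0.001  0.994 -0.109]
 [-0.    -0.109 -0.994]
 [-1.    -0.001  0.   ]] [0.03756734 0.03531228 0.12033356]
```

View pics/t6.png

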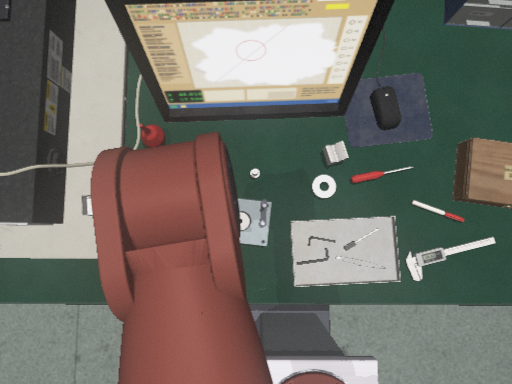

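servo_tool(moves=[[0.0,[0,0.0118,0.04],[0,0,0]],[0.0,[0,0.0118,0.04],[0,0,0]],[0.0,[0,0.0117,0.04],[0,0,0]],[0.0,[0,0,0],[0,0,0]],[0.0,[0.04,0,0],[0,0,0]],[0.0,[0.03,0,0],[0,0,0]],[0.0,[0.02,0,0],[0,0,0]],[0.0,[0.013,0,0],[0,0,0]],[0.0,[0,0,0],[0,0,0]]])

```text
t: 12.28
tcp_pos: [0.5206, 0.0931, 0.0345]
tool_rot: [[-0.002, 0.994, -0.107], [0.0, -0.107, -0.994], [-1.0, -0.002, -0.0]]
force: [0.9, 0.6, 0.5]
opening: -0.0001
```

```bash
cat > plan.py <<'E'
from k import *
import sys
s=env.get_state();R=np.array(s['tool_rot']);print(s['tcp_pos'],s['force'])
q=env.get_image('scene');cv2.imwrite(f'pics/s{sys.argv[1]}.png',cv2.resize(q['img'][150:260,180:320,::-1],None,fx=5,fy=5,interpolation=cv2.INTER_CUBIC))
V=cloud(q)
po=(V[...,2]>.045)&(V[...,2]<.07)&(abs(V[...,0]-.505)<.035)&(abs(V[...,1]-.145)<.04)&(q['img'].mean(2)>90)
# waypoints: contact gap g=.016 behind post
pos=np.array(s['tcp_pos'][:2]);zc=s['tcp_pos'][2];yaw=np.arctan2(*(-R[:2,2])[::-1])
for d in eval(sys.argv[2]):
    th=np.radians(d);g=float(sys.argv[3])
    t=post(th)-tang(th)*g; ty=np.arctan2(*tang(th)[::-1]);
    z=-np.array([np.cos(yaw),np.sin(yaw)]);y=np.array([-z[1],z[0]])
    D=t-pos; dy=(ty-yaw+np.pi)%(2*np.pi)-np.pi
    print(d,'tool y,z mm',round(D@y*1e3,2),round(D@z*1e3,2),'rx',round(-np.degrees(dy),2))
    pos=t;yaw=ty
E
python3 plan.py 7 '[0,0,8,16,24,32,40,48,56,64,72,80,90]' 0.016
```

```text
[0.52058508 0.09312492 0.03449969] [0.87642274 0.6054674  0.48334628]
0 tool y,z mm 0.18 -11.32 rx 0.1
0 tool y,z mm 0.0 0.0 rx -0.0
8 tool y,z mm 1.82 -6.0 rx -8.0
16 tool y,z mm 1.82 -6.0 rx -8.0
24 tool y,z mm 1.82 -6.0 rx -8.0
32 tool y,z mm 1.82 -6.0 rx -8.0
40 tool y,z mm 1.82 -6.0 rx -8.0
48 tool y,z mm 1.82 -6.0 rx -8.0
56 tool y,z mm 1.82 -6.0 rx -8.0
64 tool y,z mm 1.82 -6.0 rx -8.0
72 tool y,z mm 1.82 -6.0 rx -8.0
80 tool y,z mm 1.82 -6.0 rx -8.0
90 tool y,z mm 2.14 -7.54 rx -10.0
```

View pics/s7.png

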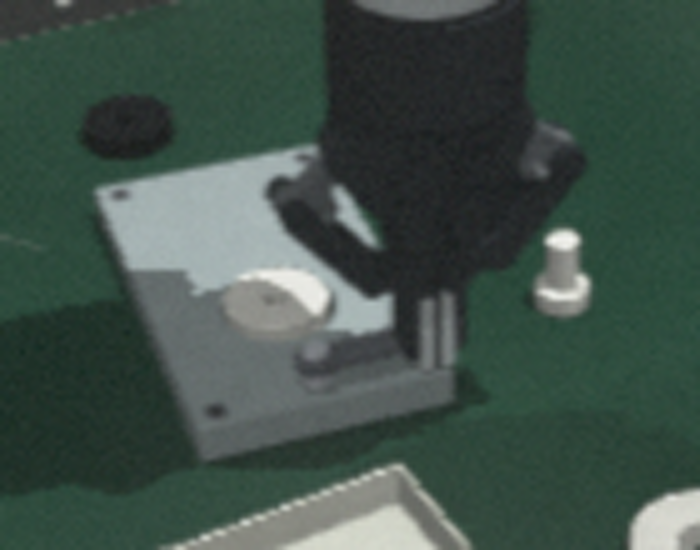

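servo_tool(moves=[[0.0,[0,0,-0.006],[0,0,0]],[0.0,[0,0,-0.0053],[0,0,0]],[0.0,[0,0.0018,-0.006],[-8,0,0]],[0.0,[0,0.0018,-0.006],[-8,0,0]],[0.0,[0,0.0018,-0.006],[-8,0,0]],[0.0,[0,0.0018,-0.006],[-8,0,0]],[0.0,[0,0.0018,-0.006],[-8,0,0]],[0.0,[0,0.0018,-0.006],[-8,0,0]],[0.0,[0,0,0],[0,0,0]]])

```text
t: 13.45
tcp_pos: [0.5246, 0.1409, 0.0358]
tool_rot: [[0.001, 0.745, 0.667], [0.0, 0.667, -0.745], [-1.0, 0.001, 0.0]]
force: [0.3, 0.5, -0.5]
opening: 0.0002
```

```bash
python3 plan.py 8 '[48,56,64,72,80,88,90]' 0.016
```

```text
[0.52460814 0.14090039 0.03575442] [ 0.3245848   0.4726696  -0.54818066]
48 tool y,z mm -0.51 -0.41 rx 0.08
56 tool y,z mm 1.82 -6.0 rx -8.0
64 tool y,z mm 1.82 -6.0 rx -8.0
72 tool y,z mm 1.82 -6.0 rx -8.0
80 tool y,z mm 1.82 -6.0 rx -8.0
88 tool y,z mm 1.82 -6.0 rx -8.0
90 tool y,z mm 0.53 -1.48 rx -2.0
```

View pics/s8.png

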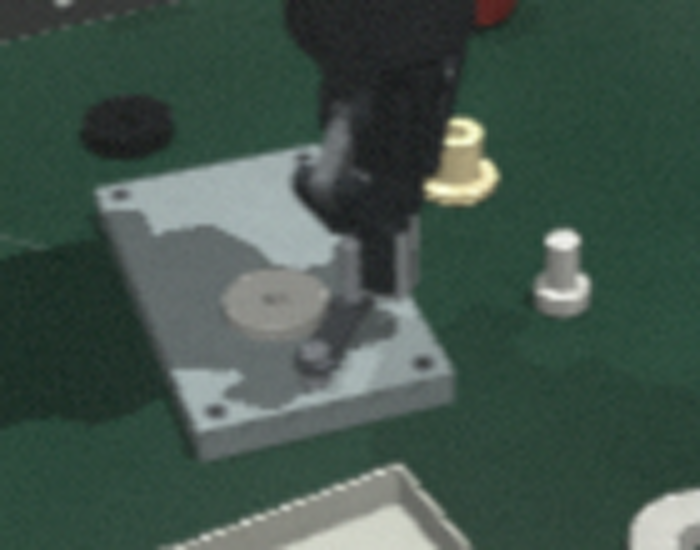

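The bar is following, at about 48°, and there is no excess force.

servo_tool(moves=[[0.0,[0,0.0013,-0.0064],[-8,0,0]],[0.0,[0,0.0018,-0.006],[-8,0,0]],[0.0,[0,0.0018,-0.006],[-8,0,0]],[0.0,[0,0.0018,-0.006],[-8,0,0]],[0.0,[0,0.0014,-0.0045],[-6,0,0]],[0.0,[0,0,0],[0,0,0]],[0.0,[0,0,0],[0,0,0]]])

```text
t: 14.38
tcp_pos: [0.505, 0.1626, 0.0354]
tool_rot: [[0.0, 0.18, 0.984], [0.0, 0.984, -0.18], [-1.0, 0.0, 0.0]]
force: [-0.0, 0.5, 0.1]
opening: 0.0006
```

```bash
python3 plan.py 9 '[86,88,90]' 0.016; python3 - <<'E'
from h import *
p=env.get_image('wrist');save(p,'w9.png')
E
```

```text
[0.50501052 0.1625823  0.03540128] [-0.0236576   0.46355999  0.12785834]
86 tool y,z mm 0.75 0.03 rx -0.12
88 tool y,z mm 0.53 -1.48 rx -2.0
90 tool y,z mm 0.53 -1.48 rx -2.0
```

View pics/s9.png

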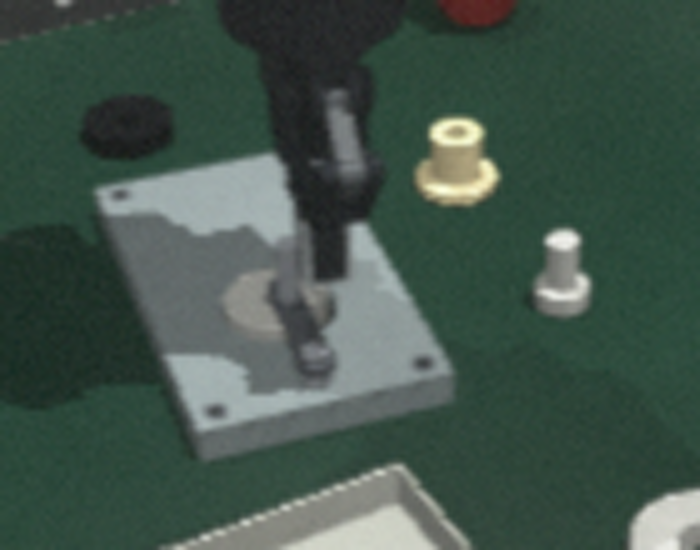

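View pics/w9.png

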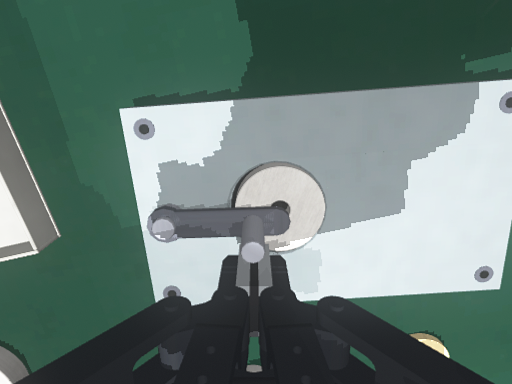

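The bar at (165,223)–(283,219) in the wrist picture is nearly across the disc at (280,207). I'll measure its angle.

```bash
cat > bar.py <<'E'
from k import *
import sys
s=env.get_state();p=env.get_image('wrist');W=cloud(p,s);g=p['img'].mean(2)
m=(abs(W[...,2]-.0283)<.003)&(g<150)&(np.hypot(W[...,0]-piv[0],W[...,1]-piv[1])<.066)
m=cv2.morphologyEx(m.astype(np.uint8),cv2.MORPH_OPEN,np.ones((3,3)))>0
P=W[m][:,:2]-piv;N=np.c_[P@xn,P@yn]*1e3
r=cv2.minAreaRect(N.astype(np.float32));print('bar rect nest mm',r,m.sum(),'z',np.median(W[m][:,2]))
for lo in range(-5,65,10):
    k=(N[:,1]>lo)&(N[:,1]<lo+10)
    if k.sum()>5: print(lo,np.percentile(N[k][:,0],[2,50,98]).round(1),k.sum())
v=p['img'].copy();v[m]=[255,0,0];cv2.imwrite('pics/'+sys.argv[1],v[...,::-1])
o=measure(p,s,gd=105,gp=125,dz=(.0178,.0225));print(o.get('rect'),o.get('disc'),o.get('disc_z'),o.get('disc_n'),o.get('post'))
E
python3 bar.py b1.png
```

```text
bar rect nest mm ((0.008012771606445312, 26.518531799316406), (65.28115844726562, 18.052722930908203), 89.28500366210938) 3100 z 0.028235932075673268
-5 [-8.4 -5.3  8.2] 301
5 [-6.5 -0.1  6.9] 597
15 [-6.1  0.1  7.3] 588
25 [-5.8  0.6  7.9] 609
35 [-5.4 -3.   6.1] 261
45 [-4.9  0.7  8.4] 543
55 [-3.9  1.7  7.5] 183
((490.95806884765625, 203.19383239746094), (190.48141479492188, 110.35877227783203), 83.77198028564453) ((487.1798095703125, 179.8779754638672), 22.17102813720703) 0.02034872824897888 3944 (array([0.49408067, 0.16616832, 0.0581002 ]), np.int64(2439))
```

View pics/b1.png

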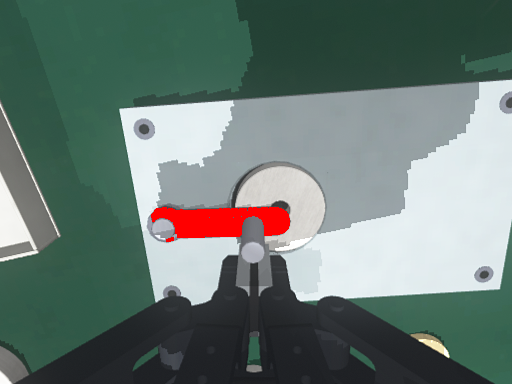

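The bar is at about 87.7°. It needs roughly 1.6 mm more at the post.

servo_tool(moves=[[0.0,[0,0.0004,-0.001],[-1,0,0]],[0.0,[0,0.0004,-0.0007],[-1,0,0]],[0.0,[0,0,0],[0,0,0]],[0.0,[0,0,0],[0,0,0]]])

```text
t: 15.02
tcp_pos: [0.5034, 0.1637, 0.0354]
tool_rot: [[0.0, 0.142, 0.99], [0.0, 0.99, -0.142], [-1.0, 0.0, 0.0]]
force: [1.3, -1.1, 0.4]
opening: 0.0002
```

```bash
python3 bar.py b2.png
```

```text
bar rect nest mm ((1.0208930969238281, 25.348905563354492), (67.38573455810547, 17.827295303344727), 87.7171401977539) 3037 z 0.028238681695729954
-5 [-8.6 -5.5  7.5] 279
5 [-6.7 -0.7  6.6] 585
15 [-6.7 -0.5  6.6] 593
25 [-6.8 -0.7  6.5] 590
35 [-6.9 -4.6  5.4] 270
45 [-6.7 -1.   6.8] 528
55 [-5.6 -0.3  5.9] 182
((490.98211669921875, 203.18869018554688), (190.51742553710938, 110.36554718017578), 83.76947021484375) ((487.1731262207031, 179.85635375976562), 22.18427276611328) 0.020351502611526098 3765 (array([0.49229944, 0.16671821, 0.05817946]), np.int64(2430))
```

The bar is now parallel to the nest's y within about 0.2°. I'll retreat and do a final look.

servo_tool(moves=[[0.0,[0,0,0.006],[0,0,0]],[0.0,[-0.01,0,0.01],[0,0,0]],[0.0,[-0.05,0,0.01],[0,0,0]],[0.0,[-0.06,0,0.01],[0,0,0]],[0.0,[-0.05,0,0],[0,0,0]],[0.0,[0,0,0],[0,0,0]],[0.0,[0,0,0],[0,0,0]]])

```text
t: 15.95
tcp_pos: [0.5389, 0.1586, 0.2045]
tool_rot: [[-0.001, 0.142, 0.99], [0.0, 0.99, -0.142], [-1.0, 0.0, -0.001]]
force: [-0.1, -0.1, -0.1]
opening: 0.0002
```

```bash
python3 bar.py b3.png; python3 - <<'E'
from h import *
q=env.get_image('scene');save(q,'s10.png')
s=env.get_state();print(s['t'],s['tcp_pos'])
W=cloud(q)
for th in['brass_bush','stepped_pin','bearing_ring']:
  b=env.silhouettes(th,q)[0];print(th,b['confidence'],b['xy'],np.nanmedian(W[b['pixels']],0).round(3))
E
```

```text
bar rect nest mm ((-0.2130417823791504, 27.6540470123291), (62.41450119018555, 13.547576904296875), 88.12896728515625) 307 z 0.028251455459709307
-5 [-7.9 -6.5 -5.1] 12
25 [-6.8  0.4  6.7] 85
35 [-6.6 -4.7  5.8] 57
45 [-6.3 -2.5  3.6] 106
55 [-6.  -1.4  3.1] 47
((490.6971435546875, 203.33474731445312), (190.22708129882812, 110.04949188232422), 83.76161193847656) ((487.2534484863281, 180.0469512939453), 22.23489761352539) 0.020327266286376038 1336 (array([0.48630616, 0.16656464, 0.05807512]), np.int64(123))
16.05 [0.53817808 0.15859893 0.20348843]
brass_bush 0.63 [274.9, 185.0] [0.607 0.24  0.014]Traceback (most recent call last):
  File "<stdin>", line 6, in <module>
IndexError: list index out of range
```

View pics/b3.png

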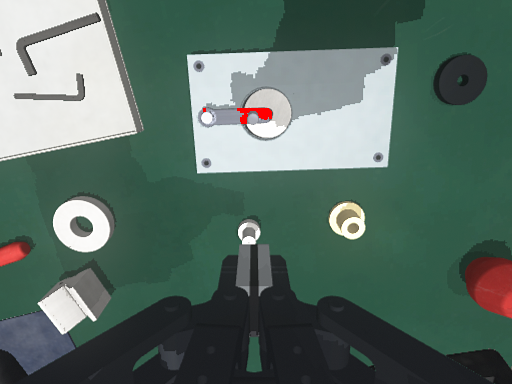

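View pics/s10.png

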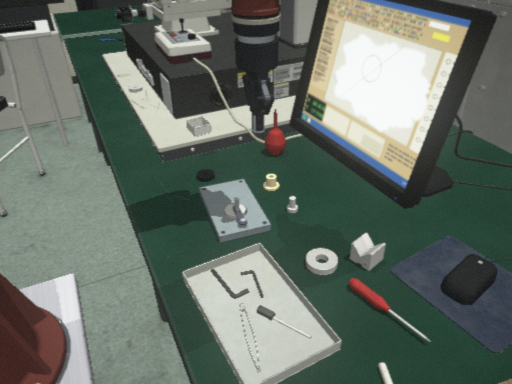

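```bash
python3 -c "
from cell import env
print(env.job_done(), env.get_state()['t'])"
```

```text
the job is handed in; nothing more can be done
the job is handed in; nothing more can be done
```

The disc is home in the recess, the keeper bar points across its middle, and the job is handed in at about 16 s on the robot's clock.

**What I did:** I pushed the disc along the plate with the two fingertips held slightly open around its edge, until it dropped into the recess. I then closed the fingers and pushed the keeper round by its post. I backed off before handing in, so the robot was touching nothing.

**Last checks:**
- **Disc:** its top measured 20.3 mm above the bench (20 mm expected). A plane fit taken just after it dropped showed it level. Its centre is about 1.5 mm from the recess centre, which is within the 2 mm of play.
- **Keeper:** the post was within 0.3 mm of its expected spot for 1.57 rad, and the bar edges were parallel to the nest's y within about 0.2° before I backed off. The wrist view after backing off caught only part of the bar; the visible edges lean about 1–2°, which I put down to that.
- **Turned parts:** all three look unmoved in the final scene picture, and the brass bush also measured in its old place. The network missed the stepped pin in that picture and the script stopped there, so the pin and ring were checked by eye only.
- **Disagreement:** the scene camera placed things 2–3 mm lower in y than the wrist camera. I worked from the wrist camera, and the disc dropped home where it predicted.

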